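Clamp a pattern board with the inner knob of a coaxial pair

TASK

Gently slide the pale green pattern board along the press bed until its nose rests against the yellow fence, then turn the small red inner knob clockwise until the brass foot holds the board down with about 20 N (never anywhere near 45 N), and let go. The large outer wheel under the red knob is already set: leave it where it is, and leave the hammer, jar and panel stack alone.

Things in the scene. Friction and masses are not known exactly. Their poses are not given: they have to be found in the camera images.
- press: green C-frame hold-down press, fixed to the table. Origin at table height on the vertical axis of the knobs and foot; +x points from the bed's open mouth to the fence, z up. Column on the -y side (y -150 to -100); head 104 mm along x, y -152 to +53, underside at z 105, top at z 147. The brass foot (28 mm across) hangs on the axis below the head
- bed: steel bed of the press, same origin and axes as the press: 265 mm along x (from x -200 to +65), 100 wide, its top at z 30. Two guides 5 mm high leave a channel 75 mm wide, centred on y 0, along x
- fence (a point): middle of the yellow fence's face across the far end of the bed, x +45 of the press, 34 mm above the table; fence top 46 mm above the table
- board: pale green rigid pattern board, 190 x 70 x 8 mm, 0.2 to 0.35 kg, loose in the channel, its nose pulled back from the fence at the start. Origin at the centre of its underside; x towards the nose and the fence, z up. Slides easily on the bed (friction about 0.25) by its black knob
- board_nose (a point): middle of the board's front edge, 95 mm ahead of its origin. Meets fence when home
- board_knob (a point): point to grip on the board's black upright round knob (18 mm across, 40 mm high, rising from the board's top), on its axis 7 mm below its top and 33 mm above the board's underside, 80 mm behind the board's origin
- inner (a joint): red inner knob, rad, grows clockwise seen from above, which lowers the foot 6 mm per rad; stops at 5.5. Stiff (about 0.25 N m of friction), stays where left. At the start the foot hangs 2 to 14 mm over the board's top, different every time and not measured. From first touch the foot's spring gives 24 N per rad of knob and adds 0.144 N m per rad to its torque: 20 N is 0.83 rad past first touch
- inner_grip (a point): point to grip on the red knob's axis, 188 mm above the table. The knob is a plain round cylinder 36 mm across and 36 mm high, from 164 to 200 mm above the table (12 mm above this point is its top)
- outer (a joint): large dark wheel with a steel knurled edge, coaxial with and just under the red knob, rad, grows clockwise seen from above; 96 mm across, top face 161 mm above the table. Turns very easily (0.03 N m), so a brushing finger moves it
- outer_mark (a point): white index mark on the outer wheel's top face, 42 mm from the axis
- mallet: small hammer 240 mm long lying on the table beside the press, origin under its middle
- eyelets: closed jar 56 mm across, 70 mm high, standing on the table, origin at the centre of its underside
- panels: stack of cut panels, about 110 x 85 x 25 mm, lying on the table, origin under its centre
There are look-alikes about, which are no part of the job. What is shaped like the board but brown is not meant.

How it is judged (in metres and radians):
On the way, in this order (a step that is already met when the one before it is completed fails the run):
1. the board's nose rests against the fence, before it is clamped (x of board_nose in the frame of fence between -0.003 and 0.003 m), for 0.2 s.
2. the foot has come down and presses the board on the bed (contact force between board and bed between 12 and 30 N and contact force between board and the fingers below 0.3 N), for 0.3 s.
At the end, for the whole second after the job is handed in: the board's nose is within 3 mm of the fence, the bed carries 12 to 30 N from the board (its weight of 2 to 3.5 N included), the outer wheel's mark is within 4 mm of where it began, and all is at rest with nothing touched (all of step 1 and contact force between board and bed between 12 and 30 N and distance of outer_mark from where it was at the start of the episode below 0.004 m and linear speed of board below 0.01 m/s).
It fails at once if the board is pressed on the bed or rammed into the fence with more than 45 N (contact force between board and bed above 45 N).
It fails at once if the outer wheel is turned (its mark moves more than 4 mm) (distance of outer_mark from where it was at the start of the episode above 0.004 m).
It fails at once if the hammer, the jar or the panels are moved more than 15 mm (distance of any of mallet, eyelets, panels from where it was at the start of the episode above 0.015 m).
It also fails if it takes over 72 s, if anything falls off the work surface, if the arm or the gripper's body presses on something with over 40 N, if the wrist force passes 120 N, or if a joint passes its speed limit or range.

ROBOT

A 6-joint arm with a two-finger parallel gripper is mounted at the origin on the work surface. World frame = base frame: x ahead of the robot, y to its left, z up, the work surface at z = 0. Lengths are in mm, angles in rad, forces in N, time in s.
With the tool pointing down it reaches from about 350 to 875 mm from the base axis. Payload 4.2 kg.
Tool frame: the origin (TCP) lies on the centre line of the jaws, within the pads' length; the fingertips stand 17 mm ahead of it and the grasp point (between the pads) lies 2 mm behind it; y points along the fingers, x is the direction in which the jaws open and shut, and the axes are right-handed (so a half turn about y gives the same grasp; the last joint's range is limited). The gripper opens to 87 mm and grips with 3 to 60 N. Pads are 19 mm wide; open, the fingers measure 117 mm over their backs; the gripper's body (75 mm by 190 mm) begins 51 mm behind the grasp point.
Start: joints at [-0.96, 0.385, 0.008, 0, -1.194, -0.259], TCP at [215.382, -586.694, 239.55] pointing down, gripper open.
Joint ranges: [-3.14, 3.14], [-1.21, 2.06], [-1.07, 1.41], [-3.16, 2.05], [-2.99, -0.16], [-3.1, 3.1]. Speed limits (rad/s): [2.79, 2.79, 3.14, 3.14, 3.14, 3.14].

INTERFACE

Orientations are given as a rotation vector (axis times angle).
In Python, from cell import bot, vision, close_job gives the robot as it stands.
- The arm moves only by the shell command python3 -m handwheel 'ROWS'. ROWS is JSON, one flat list of numbers, 5 for each row, row after row: the shift along the tool's x, y, z in cm, then the turn about the tool's y in degrees, then the finger opening in cm, from 0 to 8.7. In form: [dx, dy, dz, twist, hand, dx, dy, dz, twist, hand, ...]. A call has 1 to 10 rows; each row shifts and turns the commanded pose from where the row before left it, along the tool's axes as they then stand; what a row does not reach is not made up. A row lasts 1/8 s, in which the tool goes at most 62.5 mm and 10.7 degrees, less where a joint would pass 70% of its speed; a pose out of reach is approached as far as the arm can. A call with a gripper value outside its range is refused whole. The fingers move at their own pace and stop on an object; the grip force is fixed at half the most. Time passes only in rows, so rows that do not move let the fingers close. It gives the time, the measured TCP pose, the force and the opening at its end, in the units of the state.
- bot.read_state(): the state, without advancing time (a new reading comes with each control period).
- vision.capture(name): name is "scene" or "side" or "wrist"; returns a dict with "color" (384x512x3 uint8, blue, green, red), "vfov" (degrees; the focal length in pixels is half the picture's height over the tangent of half this angle, whatever the lens; pixels are square), "cx", "cy" (the principal point, pixels), "R" (3x3) and "t" (3): a world point X has camera coordinates R X + t. Camera axes: x right, y down, z forward; pixel columns grow to the right and rows downward; lengths in mm; the calibration is good to about 2 mm. A picture is of the moment at which its call begins. There is no depth.
- close_job(): hands the job in, once; it reports no verdict.
The state is a dict: "t": time; "q": joint angles; "qd": joint speeds; "tau": joint torques, N m; "tool_pos": TCP position; "tcp_rot": TCP orientation; "force": force on the tool from outside, world axes, zero at the start; "wrist_torque": the same for the moment, N m; "gripper_width": finger opening in mm.
Only numpy, scipy, OpenCV 4.12 (cv2) and the standard library are available. Lean on these libraries where they do the work, as an engineer would, in place of code of your own. Each camera call takes 0.05 s, during which the arm holds its last target. There are 200 camera calls.

## Working session

There is one attempt and no reset: what is moved stays moved. The work goes in short steps, Python scripts to look and compute and a shell command to move; the robot and the scene stay as the last step left them, time stands still between calls to the robot, and variables do not carry over. Pictures are saved under pics/ and viewed, about 8 in all and at most 12, crops included, and the job is handed in when it is done.

```bash
mkdir -p pics; ls
cat > h.py <<'E'
import numpy as np, cv2
from cell import bot, vision, close_job
from scipy.spatial.transform import Rotation as Ro
def K(c):
    f=c["color"].shape[0]/2/np.tan(np.radians(c["vfov"])/2); return f,c["cx"],c["cy"]
def proj(c,X):
    f,cx,cy=K(c); p=np.atleast_2d(X)@np.array(c["R"]).T+np.array(c["t"]); return np.c_[cx+f*p[:,0]/p[:,2],cy+f*p[:,1]/p[:,2]]
def ray(c,u,v):
    f,cx,cy=K(c);R=np.array(c["R"]);d=R.T@np.array([(u-cx)/f,(v-cy)/f,1]);return -R.T@np.array(c["t"]),d
def atz(c,u,v,z):
    o,d=ray(c,u,v);return o+d*(z-o[2])/d[2]
E
python3 - <<'E'
from h import *
import pickle
s=bot.read_state();print({k:np.round(v,3).tolist() for k,v in s.items()})
print(Ro.from_rotvec(s["tcp_rot"]).as_matrix().round(3))
C={}
for n in("scene","side"):
    c=vision.capture(n);C[n]=c;cv2.imwrite(f"pics/{n}0.png",c["color"]);print(n,c["vfov"],(-np.array(c["R"]).T@np.array(c["t"])).round())
pickle.dump(C,open("c0.pkl","wb"))
cv2.imwrite("pics/both0.png",cv2.resize(np.vstack([C["scene"]["color"],C["side"]["color"]]),None,fx=.78,fy=.78))
E
```

```text
pics
{'t': 0.0, 'q': [-0.96, 0.386, 0.007, -0.001, -1.194, -0.259], 'qd': [-0.0, 0.002, 0.0, -0.0, 0.002, -0.0], 'tau': [0.001, -39.067, 18.74, 4.22, 0.011, -0.0], 'tool_pos': [215.203, -586.176, 238.477], 'tcp_rot': [-1.02, -1.464, 1.462], 'force': [0.429, 0.514, -0.493], 'wrist_torque': [-0.019, 0.038, -0.014], 'gripper_width': 86.842}
[[-0.344 -0.001 -0.939]
 [ 0.939  0.002 -0.344]
 [ 0.002 -1.     0.   ]]
scene 46.56188794589339 [1234.  424.  896.]
side 43.27729507987187 [524. 921. 994.]
```

View pics/scene0.png

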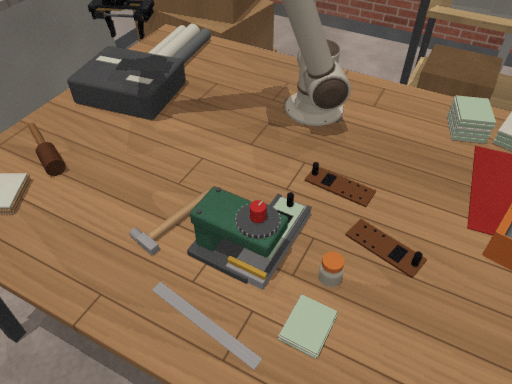

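View pics/side0.png

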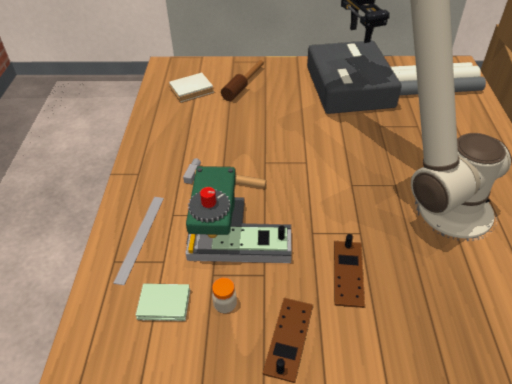

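The scene view shows the red knob at (258,207), the black board knob at (291,200), the fence at (247,266) and the jar at (332,268). The side view shows the red knob at (208,195), the board knob at (281,232) and the fence at (192,243). I'll enlarge both views for measuring.

Run:
```python
from h import *
import pickle
C=pickle.load(open("c0.pkl","rb"))
def crop(n,x0,y0,w,h,k):
    im=cv2.resize(C[n]["color"][y0:y0+h,x0:x0+w],None,fx=k,fy=k,interpolation=cv2.INTER_CUBIC)
    for x in range((x0+9)//10*10,x0+w,10):
        cv2.putText(im,str(x),((x-x0)*k,8),0,.3,(0,0,255),1);cv2.line(im,((x-x0)*k,10),((x-x0)*k,16),(0,0,255),1)
    for y in range((y0+9)//10*10,y0+h,10):
        cv2.putText(im,str(y),(0,(y-y0)*k+4),0,.3,(0,0,255),1)
    return im
a=crop("scene",185,175,130,110,6);b=crop("side",175,155,130,115,6)
cv2.imwrite("pics/a.png",a);cv2.imwrite("pics/b.png",b)
for n in C:
    hsv=cv2.cvtColor(C[n]["color"],cv2.COLOR_BGR2HSV).astype(int);H,S,V=hsv[...,0],hsv[...,1],hsv[...,2]
    m=((H<6)|(H>174))&(S>190)&(V>90); x0,y0=(185,175) if n=="scene" else (175,155)
    mm=np.zeros_like(m);mm[y0:y0+110,x0:x0+130]=m[y0:y0+110,x0:x0+130]
    ys,xs=np.nonzero(mm);print(n,"red",len(xs),xs.min(),xs.max(),ys.min(),ys.max(),xs.mean(),ys.mean())
```

```text
scene red 237 250 265 201 222 257.2025316455696 212.168776371308
side red 240 200 215 187 207 207.4625 197.175
```

View pics/a.png

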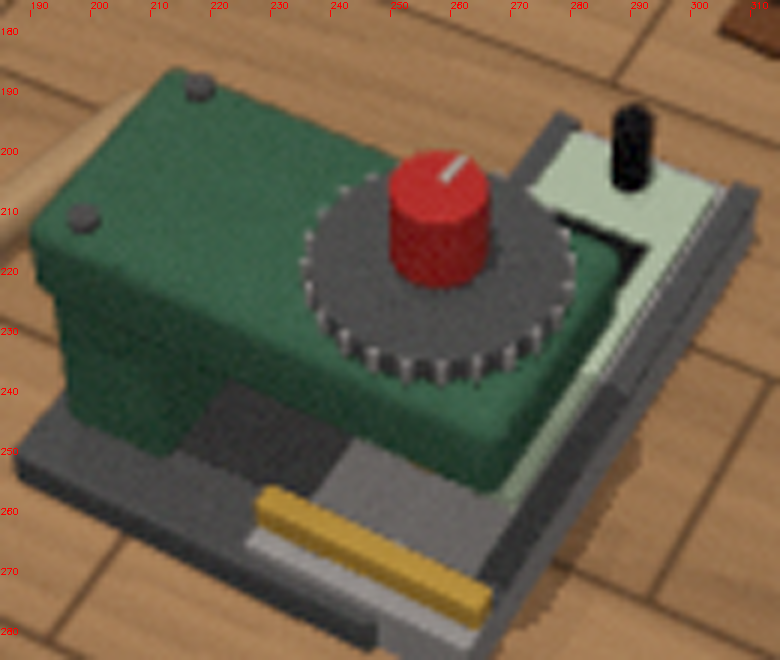

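View pics/b.png

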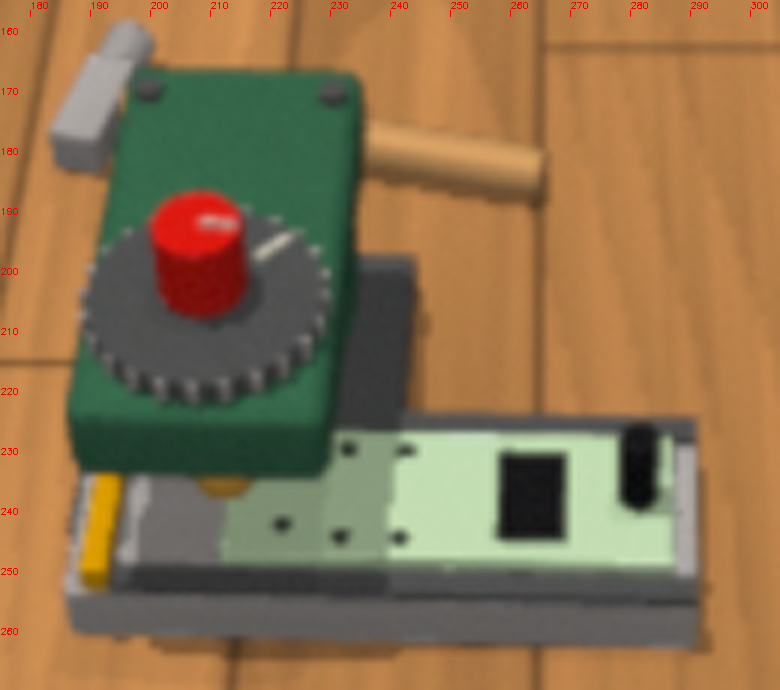

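Both crops are clear. In the side view the board's nose edge is near (211,247), the knob tops are at (208,192) and (281,227), and the outer mark is near (221,196). Next I'll fit the press pose and the board's travel.

Run:
```python
from h import *
import pickle
from scipy.optimize import least_squares as ls
C=pickle.load(open("c0.pkl","rb"));S,D=C["scene"],C["side"]
def tri(a,b):
    A=[];B=[]
    for c,p in((S,a),(D,b)):
        o,d=ray(c,*p);d/=np.linalg.norm(d);P=np.eye(3)-np.outer(d,d);A.append(P);B.append(P@o)
    return np.linalg.solve(sum(A),sum(B))
print("knob top",tri((257.2,206),(207.5,192.2)).round(1))
print("bknob top",tri((290.3,193.9),(281.3,227.2)).round(1))
obs=[(S,(0,0,200),(257.2,206)),(D,(0,0,200),(207.5,192.2)),(D,(-200,50,0),(290.8,262.5)),(D,(65,50,0),(187,260.3)),
(D,(52,53,147),(187,225)),(D,(-52,53,147),(230,225)),(S,(52,-152,147),(191,214)),(S,(-52,-152,147),(213.5,187)),(S,(52,53,147),(267,248)),(S,(-52,53,147),(287.5,216))]
def W(p,X): return Ro.from_euler('z',p[2]).apply(X)+[p[0],p[1],0]
f=lambda p:np.concatenate([proj(c,W(p,X))[0]-u for c,X,u in obs])
r=ls(f,[520,90,0],x_scale=[100,100,1],loss="soft_l1");p=r.x
print(p[:2].round(1),np.degrees(p[2]));print(f(p).reshape(-1,2).round(1))
inv=lambda X:Ro.from_euler('z',-p[2]).apply(X-np.array([p[0],p[1],0]))
for n,c,u,z in[("bknobtop side",D,(281.3,227.2),78),("bknobtop scene",S,(290.3,193.9),78),("nose+y side",D,(210.8,248),38),("tail+y side",D,(287.3,249.5),38),("fence top side",D,(195.3,234.5),46),("fence top scene L",S,(230,256),46),("fence R",S,(266.7,273.3),46),("jar side",D,(224,285),70),("mark side",D,(220.5,196),161)]:
    X=atz(c,*u,z);print(n,X.round(1),inv(X).round(1))
```

```text
knob top [663.  127.9 197. ]
bknob top [489.1 132.4  78.3]
[663.5 130.5] -0.4537980483285479
[[ 1.  -0.4]
 [-0.4 -0.1]
 [ 0.2  0. ]
 [-0.5  1.2]
 [-2.5 -0.7]
 [-0.8 -0.4]
 [-3.5 -1.2]
 [-1.2 -2.7]
 [ 1.7 -0.1]
 [ 2.4 -1. ]]
bknobtop side [489.1 132.   78. ] [-1.745e+02  1.000e-01  7.800e+01]
bknobtop scene [489.  132.5  78. ] [-174.5    0.6   78. ]
nose+y side [665.1 166.3  38. ] [ 1.3 35.9 38. ]
tail+y side [474.1 170.5  38. ] [-189.7   38.5   38. ]
fence top side [707.  129.4  46. ] [43.5 -0.8 46. ]
fence top scene L [709.8  81.5  46. ] [ 46.6 -48.6  46. ]
fence R [712.  178.7  46. ] [48.1 48.6 46. ]
jar side [621.6 297.2  70. ] [-43.2 166.3  70. ]
mark side [636.8 104.9 161. ] [-26.5 -25.8 161. ]
```

Fit: press at about (663.5, 130), yaw -0.5°; the red knob and board-knob heights triangulate to 197 and 78 mm, both as specified (200, 78). The board travel is about 44 mm. I'll align the jaws along y and go over to the board knob.

```bash
python3 -m handwheel '[0,0,0,7,8.7, 0,0,0,7,8.7, 0,0,0,6.5,8.7, 5,0,-1.9,0,8.7, 5,0,-1.9,0,8.7, 5,0,-1.9,0,8.7, 5,0,-1.9,0,8.7, 5,0,-1.9,0,8.7, 5,0,-1.9,0,8.7, 5,0,-1.9,0,8.7]'; python3 -m handwheel '[5,0,-1.9,0,8.7, 5,0,-1.9,0,8.7, 5,0,-1.9,0,8.7, 5,0,-1.9,0,8.7, 5,0,-1.9,0,8.7, 5,0,-1.9,0,8.7, 5,0,-1.9,0,8.7, 0,0,0,0,8.7,0,0,0,0,8.7]'
python3 -c "
from h import *
s=bot.read_state();print(s['tool_pos'],s['q'],s['force']);print(Ro.from_rotvec(s['tcp_rot']).as_matrix().round(3))"
```

```text
t: 1.35
tool_pos: [350.6, -235.8, 239.4]
tcp_rot: [-1.212, -1.205, 1.204]
force: [0.7, 0.7, -0.1]
gripper_width: 86.7
t: 2.48
tool_pos: [485.0, 111.5, 239.0]
tcp_rot: [-1.211, -1.204, 1.206]
force: [-0.7, -0.7, 0.1]
gripper_width: 87.0
[484.99610113 111.52254651 238.95295992] [ 5.52751315e-01  1.68559919e-01 -2.96153929e-01 -2.97563813e-04
 -1.10777928e+00 -2.12908568e+00] [-0.71632887 -0.69630883  0.09136705]
[[ 0.006 -0.002 -1.   ]
 [ 1.    -0.001  0.006]
 [-0.001 -1.     0.002]]
```

```bash
python3 -m handwheel '[2.0,0,-0.4,0,8.7, 0,4,0,0,8.7, 0,4,0,0,8.7, 0,4,0,0,8.7, 0,3,0,0,8.7, 0,2.0,0,0,8.7, 0,0.7,0,0,8.7, 0,0,0,0,8.7, 0,0,0,0,8.7]'
python3 - <<'E'
from h import *
a=vision.capture("side")["color"][190:290,180:320];b=vision.capture("scene")["color"][150:250,230:350]
im=np.hstack([cv2.resize(a,(560,400)),np.zeros((400,5,3),np.uint8),cv2.resize(b,(235,400))*0]) 
im=np.vstack([cv2.resize(a,(420,300)),cv2.resize(b,(420,350))[:300]])
cv2.imwrite("pics/g.png",im)
E
```

```text
t: 3.6
tool_pos: [490.4, 132.0, 63.6]
tcp_rot: [-1.213, -1.207, 1.203]
force: [-0.4, 1.2, -0.5]
gripper_width: 86.8
```

View pics/g.png

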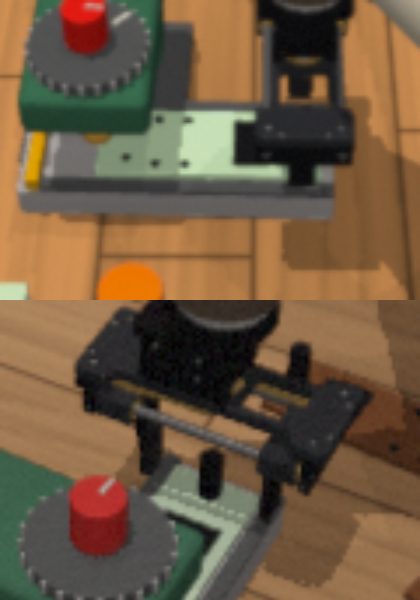

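The fingers straddle the black knob, which is centred between them, and they stand clear of the guides. Closing now.

```bash
python3 -m handwheel '[0,0,0,0,4, 0,0,0,0,3, 0,0,0,0,1.2, 0,0,0,0,1.2, 0,0,0,0,1.2, 0,0,0,0,1.2, 0,0,0,0,1.2, 0,0,0,0,1.2]'
```

```text
t: 4.7
tool_pos: [489.7, 131.7, 62.5]
tcp_rot: [-1.212, -1.205, 1.205]
force: [-0.4, -0.4, -0.1]
gripper_width: 17.3
```

```bash
python3 -m handwheel '[0,0,-0.4,0,1.2, 0,0,-0.6,0,1.2, 0,0,-0.6,0,1.2, 0,0,-0.6,0,1.2, 0,0,-0.6,0,1.2, 0,0,-0.6,0,1.2, 0,0,-0.3,0,1.2, 0,0,0,0,1.2]'; for i in 1 2; do python3 -m handwheel '[0,0,-0.1,0,1.2, 0,0,0,0,1.2]';done
```

```text
t: 5.7
tool_pos: [527.3, 131.5, 62.6]
tcp_rot: [-1.212, -1.206, 1.204]
force: [0.4, -0.1, 0.3]
gripper_width: 17.3
t: 5.95
tool_pos: [527.6, 131.4, 62.5]
tcp_rot: [-1.212, -1.205, 1.205]
force: [0.1, 0.1, 0.3]
gripper_width: 17.2
t: 6.2
tool_pos: [528.6, 131.4, 62.5]
tcp_rot: [-1.212, -1.205, 1.205]
force: [-0.9, -0.9, -0.0]
gripper_width: 17.4
```

```bash
for i in 1 2 3 4; do python3 -m handwheel '[0,0,-0.1,0,1.2, 0,0,0,0,1.2]' | grep -E 'pos|force';done
```

```text
tool_pos: [529.8, 131.4, 62.5]
force: [-0.5, -0.3, 0.7]
tool_pos: [530.8, 131.4, 62.6]
force: [-0.5, -0.7, 0.5]
tool_pos: [531.8, 131.5, 62.6]
force: [0.8, 0.0, 0.7]
tool_pos: [532.8, 131.4, 62.6]
force: [0.5, -0.2, 1.1]
```

```bash
for i in 1 2 3 ; do python3 -m handwheel '[0,0,-0.1,0,1.2, 0,0,0,0,1.2]' | grep -E 'pos|force';done
```

```text
tool_pos: [533.8, 131.4, 62.6]
force: [-0.9, 0.2, 0.9]
tool_pos: [534.0, 131.4, 62.5]
force: [-3.5, 0.9, 2.5]
tool_pos: [534.1, 131.3, 62.5]
force: [-6.9, 2.0, 5.4]
```

Contact: motion stopped at x 534 while the force rose to -7 N. The nose is then at 709, matching the measured fence. Opening and rising.

```bash
python3 -m handwheel '[0,0,0,0,1.2, 0,0,0,0,3, 0,0,0,0,4, 0,0,0,0,5, 0,0,0,0,5, 0,-1,0,0,5, 0,-4,0,0,5, 0,-4,0,0,8.7, 0,-5,0,0,8.7, 0,-4.5,0,0,8.7]'
python3 - <<'E'
from h import *
c=vision.capture("side");cv2.imwrite("pics/s2.png",cv2.resize(c["color"][150:270,170:320],None,fx=5,fy=5,interpolation=cv2.INTER_CUBIC))
E
```

```text
t: 9.2
tool_pos: [535.7, 131.3, 250.4]
tcp_rot: [-1.213, -1.207, 1.203]
force: [0.2, 0.3, 0.0]
gripper_width: 72.0
```

View pics/s2.png

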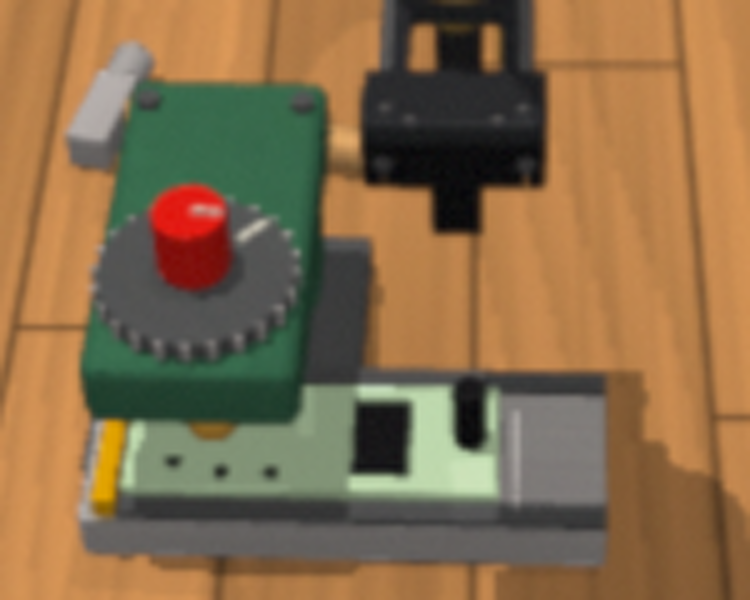

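The board's nose now rests against the fence, with no gap visible in the side view. Next, move over the red knob and wind the wrist back counter-clockwise so one grip covers the whole turn.

```bash
python3 -m handwheel '[0,0,-4.3,0,8.7, -0.1,0,-4.3,0,8.7, -0.1,0,-4.2,0,8.7, 0,0,0,-10,8.7, 0,0,0,-10,8.7, 0,0,0,-10,8.7, 0,0,0,-10,8.7, 0,0,0,-10,8.7, 0,0,0,-10,8.7, 0,0,0,-10,8.7]' >/dev/null; python3 -m handwheel '[0,0,0,-10,8.7, 0,0,0,-10,8.7, 0,0,0,-10,8.7, 0,0,0,-10,8.7, 0,0,0,-10,8.7, 0,0,0,-10,8.7, 0,0,0,-10,8.7, 0,0,0,-10,8.7, 0,0,0,-10,8.7, 0,0,0,-10,8.7]' ; python3 -m handwheel '[0,0,0,-10,8.7,0,0,0,0,8.7,0,0,0,0,8.7]'
python3 -c "
from h import *
s=bot.read_state();print(s['tool_pos'],s['q'],s['force'],s['wrist_torque']);print(Ro.from_rotvec(s['tcp_rot']).as_matrix().round(3))"
```

```text
t: 11.75
tool_pos: [663.6, 128.6, 247.9]
tcp_rot: [-1.121, 1.337, -1.337]
force: [-0.2, -0.3, 0.3]
gripper_width: 87.2
t: 12.12
tool_pos: [663.7, 128.6, 247.8]
tcp_rot: [-1.205, 1.215, -1.216]
force: [-0.1, -0.5, -0.2]
gripper_width: 86.9
[663.65594574 128.58242763 247.78809338] [ 4.30031162e-01  4.67762136e-01  1.60510265e-01  8.09234823e-06
 -1.26325672e+00  1.13225082e+00] [-0.05624851 -0.4609616  -0.16080266] [-0.12573922  0.19199141  0.00123832]
[[-0.009  0.     1.   ]
 [-1.     0.    -0.009]
 [-0.    -1.     0.   ]]
```

```bash
python3 -m handwheel '[0,3,0,0,8.7, 0,2,0,0,8.7, 0,0.9,0,0,8.7, 0,0,0,0,6, 0,0,0,0,5, 0,0,0,0,4, 0,0,0,0,3, 0,0,0,0,3, 0,0,0,0,3, 0,0,0,0,3]'
python3 - <<'E'
from h import *
s=bot.read_state();print(s['tool_pos'],s['force'],s['wrist_torque'])
for i in range(1):
    c=vision.capture("scene");d=vision.capture("side")
cv2.imwrite("pics/k.png",np.vstack([cv2.resize(c["color"][170:250,200:320],(600,400))[:300],cv2.resize(d["color"][150:240,160:280],(600,450))[:300]]))
E
```

```text
t: 13.38
tool_pos: [663.7, 128.4, 188.6]
tcp_rot: [-1.207, 1.214, -1.214]
force: [-0.4, -1.2, 0.3]
gripper_width: 35.2
[663.67041062 128.37282676 188.64816939] [-0.43854177 -1.15014415  0.31071061] [-0.3585844   0.13859314 -0.00158923]
```

View pics/k.png

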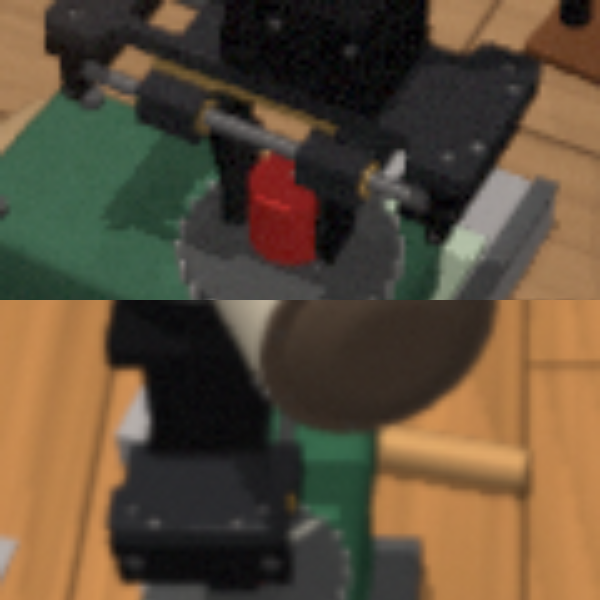

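Good grip: 35 mm wide, only -1 N sideways, so y is centred, and the fingers are clear of the wheel. Regrip at 90° to centre x as well and gain wrist range.

```bash
python3 -m handwheel '[0,0,0,0,5, 0,0,0,0,6.5, 0,0,0,0,7, 0,0,0,0,7, 0,0,0,-10,7, 0,0,0,-10,7, 0,0,0,-10,7, 0,0,0,-10,7, 0,0,0,-10,7]'; python3 -m handwheel '[0,0,0,-10,7, 0,0,0,-10,7, 0,0,0,-10,7, 0,0,0,-10,6, 0,0,0,0,4, 0,0,0,0,3, 0,0,0,0,3, 0,0,0,0,3, 0,0,0,0,3, 0,0,0,0,3]'; python3 -c "
from h import *
s=bot.read_state();print(s['q'],s['force'],s['wrist_torque'])
print(Ro.from_rotvec(s['tcp_rot']).as_matrix().round(3))"
```

```text
t: 14.6
tool_pos: [663.7, 128.7, 188.5]
tcp_rot: [-1.501, 0.546, -0.546]
force: [-0.2, -0.6, 0.5]
gripper_width: 70.1
t: 15.85
tool_pos: [661.9, 128.6, 188.4]
tcp_rot: [-1.571, 0.009, -0.002]
force: [-4.9, 0.5, 1.7]
gripper_width: 34.9
[ 4.30600692e-01  5.05342202e-01  7.26920263e-02 -1.32847542e-03
 -1.14216686e+00  2.70447159e+00] [-4.88937129  0.46014336  1.72636987] [ 0.1209209   1.58717391 -0.02814602]
[[ 1.    -0.004  0.007]
 [-0.007 -0.001  1.   ]
 [-0.004 -1.    -0.001]]
```

```bash
cat > m.py <<'E'
from h import *
T=[];F=[];Y=[]
for i in range(6):
    vision.capture("wrist");s=bot.read_state();T.append(s['wrist_torque']);F.append(s['force']);R=Ro.from_rotvec(s['tcp_rot']).as_matrix();Y.append(np.arctan2(R[1,0],R[0,0]))
print("t%.2f"%s['t'],"pos",s['tool_pos'].round(1) if hasattr(s['tool_pos'],'round') else s['tool_pos'],"yaw %.3f"%np.mean(Y),"Tz %.3f+-%.3f"%(np.mean(T,0)[2],np.std(T,0)[2]/6**.5),"T",np.mean(T,0).round(2),"F",np.mean(F,0).round(1),"q6 %.2f w %.1f"%(s['q'][5],s['gripper_width']))
E
python3 -m handwheel '[-0.17,0,0,0,3, 0,0,0,0,3]'; python3 m.py;  python3 -m handwheel '[0,0,0,4,3, 0,0,0,4,3]'|grep pos; python3 m.py;python3 -m handwheel '[0,0,0,4,3, 0,0,0,4,3]' |grep pos; python3 m.py
```

```text
t: 16.1
tool_pos: [661.8, 128.6, 188.4]
tcp_rot: [-1.571, 0.005, -0.005]
force: [-0.6, -0.2, 0.8]
gripper_width: 35.1
t16.40 pos [661.8 128.6 188.4] yaw -0.006 Tz -0.090+-0.010 T [-0.07  0.76 -0.09] F [-1.9  0.3  0.7] q6 2.70 w 35.4
tool_pos: [661.8, 128.6, 188.4]
t16.95 pos [661.8 128.6 188.4] yaw -0.146 Tz -0.036+-0.022 T [-0.08  0.81 -0.04] F [-2.2  0.3  0.3] q6 2.57 w 35.1
tool_pos: [661.9, 128.6, 188.4]
t17.50 pos [661.9 128.6 188.4] yaw -0.285 Tz -0.031+-0.023 T [-0.08  0.82 -0.03] F [-1.7 -0.3 -0.2] q6 2.43 w 35.4
```

```bash
cat > r.py <<'E'
from h import *
s=bot.read_state();R=Ro.from_rotvec(s['tcp_rot']).as_matrix()
print("t%.2f yaw %.3f Tz %.3f tau6 %.3f"%(s['t'],np.arctan2(R[1,0],R[0,0]),s['wrist_torque'][2],s['tau'][5]),np.round(s['force'],1),np.round(s['tool_pos'],1))
E
for i in 1 2 3 4; do python3 -m handwheel '[0,0,0,5,3]' >/dev/null; python3 r.py; done; python3 m.py
python3 - <<'E'
from h import *
d=vision.capture("side");c=vision.capture("scene");a=cv2.imread("pics/side0.png")
f=lambda i:cv2.resize(i[190:265,175:300],(700,420))[100:400]
g=cv2.resize(c["color"][190:265,220:320],(700,525),interpolation=cv2.INTER_CUBIC)[:300]
cv2.imwrite("pics/f.png",np.vstack([f(d["color"]),g]))
E
```

```text
t17.62 yaw -0.373 Tz 0.244 tau6 0.323 [-2.   0.1 -0.7] [661.9 128.6 188.4]
t17.75 yaw -0.461 Tz 0.196 tau6 0.224 [-2.   0.7  0.1] [661.9 128.6 188.4]
t17.88 yaw -0.548 Tz 0.203 tau6 0.223 [-2.  -0.1 -0.9] [661.9 128.6 188.4]
t18.00 yaw -0.636 Tz 0.242 tau6 0.223 [-3.5 -1.  -0.1] [662.  128.6 188.4]
t18.30 pos [661.9 128.6 188.4] yaw -0.634 Tz -0.105+-0.027 T [-0.12  0.78 -0.11] F [-1.6 -0.3 -0.6] q6 2.08 w 34.9
```

View pics/f.png

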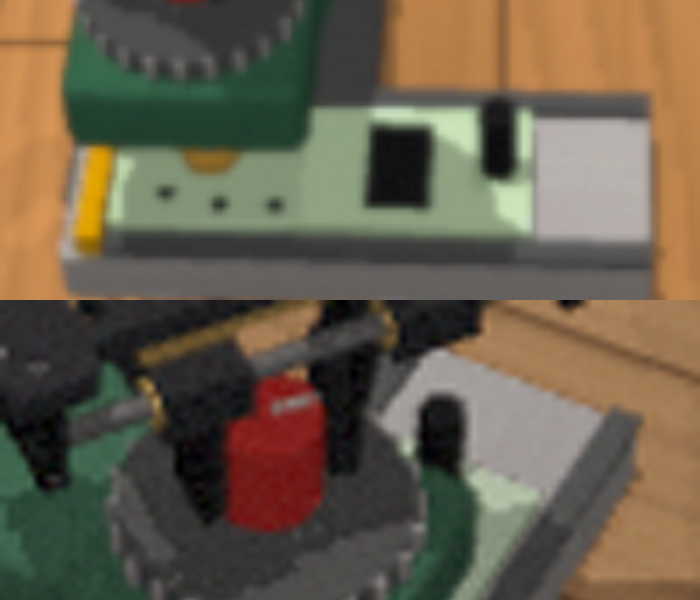

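Knob turning confirmed: its white mark has rotated, and the joint-6 torque is a steady 0.223 N m in motion. That torque will reveal first touch. Continue, reading every 5°.

```bash
python3 r.py; for i in 1 2 3 4 5 6; do python3 -m handwheel '[0,0,0,5,3]' >/dev/null; python3 r.py; done
```

```text
t18.40 yaw -0.634 Tz -0.091 tau6 0.097 [-1.2 -0.5 -0.9] [661.9 128.6 188.4]
t18.52 yaw -0.722 Tz 0.288 tau6 0.320 [-1.5 -0.8 -0.2] [662.  128.6 188.4]
t18.65 yaw -0.810 Tz 0.177 tau6 0.224 [-1.3 -1.2 -0.6] [662.  128.6 188.4]
t18.77 yaw -0.897 Tz 0.307 tau6 0.222 [-1.6 -0.1 -0.6] [662.  128.6 188.4]
t18.90 yaw -0.985 Tz 0.210 tau6 0.222 [-2.1 -1.2 -1.5] [662.  128.5 188.4]
t19.02 yaw -1.072 Tz 0.252 tau6 0.222 [-1.1 -1.4 -0.9] [662.  128.5 188.4]
t19.15 yaw -1.159 Tz 0.215 tau6 0.222 [-2.5 -1.  -1.2] [662.  128.5 188.4]
```

```bash
for i in 1 2 3 4 5 6 ; do python3 -m handwheel '[0,0,0,5,3]' >/dev/null; python3 r.py; done
```

```text
t19.27 yaw -1.246 Tz 0.204 tau6 0.222 [-1.7 -0.7 -1.3] [662.1 128.5 188.4]
t19.40 yaw -1.334 Tz 0.259 tau6 0.222 [-1.8 -1.3 -2.3] [662.  128.5 188.4]
t19.52 yaw -1.421 Tz 0.254 tau6 0.222 [-2.8 -0.2 -1.8] [662.1 128.5 188.4]
t19.65 yaw -1.508 Tz 0.185 tau6 0.222 [-2.2 -1.3 -1.9] [662.1 128.4 188.4]
t19.77 yaw -1.595 Tz 0.217 tau6 0.222 [-2.  -1.8 -1.1] [662.1 128.4 188.4]
t19.90 yaw -1.683 Tz 0.239 tau6 0.216 [-2.3 -1.6 -1.3] [662.1 128.4 188.4]
```

```bash
for i in 1 2 3 4; do python3 -m handwheel '[0,0,0,5,3]' >/dev/null; python3 r.py; done
```

```text
t20.02 yaw -1.770 Tz 0.209 tau6 0.202 [-2.1 -0.8 -1.8] [662.  128.4 188.4]
t20.15 yaw -1.857 Tz 0.275 tau6 0.190 [-1.6 -1.3 -1.3] [662.1 128.4 188.5]
t20.27 yaw -1.944 Tz 0.275 tau6 0.178 [-1.4 -1.5 -1.9] [662.1 128.3 188.4]
t20.40 yaw -2.032 Tz 0.311 tau6 0.166 [-1.5 -2.3 -1.4] [662.1 128.3 188.4]
```

Touch detected at yaw about -1.635: the torque slope of 0.141 N m/rad matches the given spring's 0.144, and 9.8 mm of foot travel is plausible. Target yaw is about -2.45.

```bash
for i in 1 2 3 4; do python3 -m handwheel '[0,0,0,5,3]' >/dev/null; python3 r.py; done;  python3 -m handwheel '[0,0,0,3.5,3]' >/dev/null; python3 r.py; python3 m.py
```

```text
t20.52 yaw -2.119 Tz 0.293 tau6 0.154 [-1.1 -1.7 -1.3] [662.  128.3 188.4]
t20.65 yaw -2.206 Tz 0.320 tau6 0.142 [-2.6 -1.9 -2. ] [662.  128.3 188.4]
t20.77 yaw -2.293 Tz 0.336 tau6 0.129 [-2.2 -0.9 -1.7] [662.  128.3 188.4]
t20.90 yaw -2.380 Tz 0.326 tau6 0.117 [-2.8 -1.  -2.3] [662.  128.2 188.4]
t21.02 yaw -2.441 Tz 0.337 tau6 -0.060 [-2.2 -0.9 -1.9] [662.  128.2 188.4]
t21.32 pos [662.  128.3 188.4] yaw -2.440 Tz 0.118+-0.018 T [-0.54  0.51  0.12] F [-1.7 -2.2 -1.3] q6 0.27 w 35.4
```

Yaw -2.44 puts the foot at about 19 N. Now release and rise.

```bash
python3 -m handwheel '[0,0,0,0,4.2, 0,0,0,0,5, 0,0,0,0,6, 0,0,0,0,7, 0,0,0,0,7, 0,-2,0,0,7, 0,-4,0,0,7, 0,-4,0,0,7, 0,-4,0,0,7, 0,0,0,0,7]'
python3 -m handwheel '[0,-4,0,0,7, 0,-4,0,0,7, 0,-4,0,0,7, 0,-2,0,0,7, 0,0,0,0,7]'
python3 - <<'E'
from h import *
d=vision.capture("side");c=vision.capture("scene");cv2.imwrite("pics/e_side.png",d["color"]);cv2.imwrite("pics/e_scene.png",c["color"])
cv2.imwrite("pics/e.png",np.vstack([cv2.resize(d["color"][155:275,175:335],(640,480),interpolation=cv2.INTER_CUBIC)[50:450],cv2.resize(c["color"],(512,384))[150:350,100:420].repeat(2,1)[:, :640]])[:600])
E
```

```text
t: 22.58
tool_pos: [663.4, 128.8, 333.4]
tcp_rot: [-0.654, 1.811, -1.812]
force: [-1.0, -0.2, 0.0]
gripper_width: 70.0
t: 23.2
tool_pos: [662.3, 128.8, 469.3]
tcp_rot: [-0.661, 1.814, -1.814]
force: [-0.5, 0.6, 1.1]
gripper_width: 70.2
```

View pics/e.png

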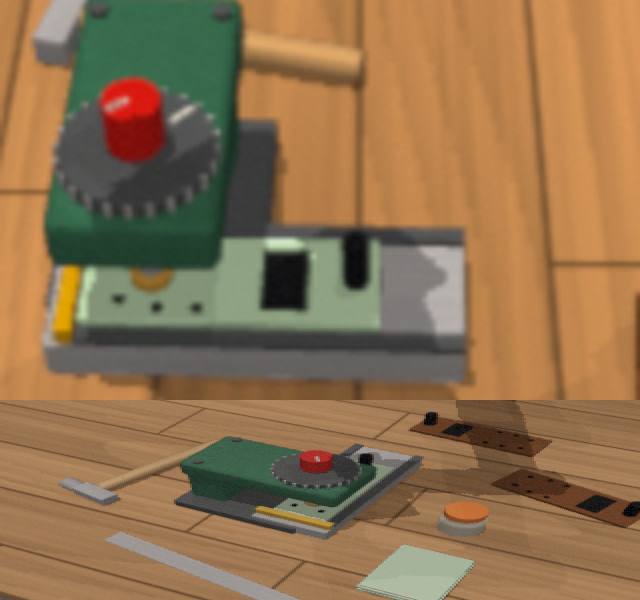

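The board is at the fence, the foot is down on it, and the outer mark is still at about (221,196). Handing in.

```bash
python3 -c "
from h import *
print(close_job())"
```

```text
the job is handed in; nothing more can be done
None
```

The board is home against the fence and clamped at an estimated 19 N. The job was handed in after about 23 of the 72 s.

- **Board:** I slid it about 44 mm by its black knob until it met the fence. It stopped with a contact force of about 7 N, and a picture after release showed no gap at the fence.
- **Clamping:** I gripped the red knob and turned it 2.43 rad clockwise. First touch showed up at about 1.63 rad as a change in the wrist joint's torque. The slope after touch was 0.141 N m per rad, against the 0.144 given. I stopped 0.80 rad past touch, so the bed should carry about 22 N including the board's weight. This force is worked out from the knob angle, not measured directly.
- **Last checks:**
  - The final pictures show the foot down on the board and the nose at the fence.
  - The outer wheel's mark is at the same pixel as at the start.
  - The hammer, jar and panel stack look undisturbed, but I checked these by eye only.
- **Disagreements:**
  - The red knob's axis was about 2 mm off in x from the camera estimate. I found this by gripping and corrected it before turning.
  - The joint torque changed in the opposite direction to what I expected. The wrist torque did rise as it should, from about 0.22 to 0.34 N m.

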